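# Sockets back on the tray by size

## Robot

A 6-joint arm with a two-finger parallel gripper is mounted at the origin on a cart in front of the work surface, level with it; the furniture and walls round the work are solid. World frame = base frame: x ahead of the robot, y to its left, z up, the work surface at z = 0. Lengths are in m, angles in rad, forces in N, time in s.
With the tool pointing down it reaches from about 0.35 to 0.775 m from the base axis. Payload 7.3 kg.
Tool frame: the origin (TCP) lies at the very end of the fingers, on their centre line; the grasp point (between the pads) lies 19 mm behind it; z points along the fingers, y is the line along which they close (so a half turn about z gives the same grasp; the last joint's range is limited). The gripper opens to 92 mm and grips with 3 to 60 N. Pads are 19 mm wide; open, the fingers measure 130 mm over their backs; the gripper's body (75 mm by 190 mm) begins 47 mm behind the grasp point.
Start: joints at [-1.45, 0.342, 1.524, -0, 1.275, -0.146], TCP at [0.138, -0.506, 0.227] pointing down, gripper open.
Joint ranges: [-2.53, 2.53], [-0.77, 2.02], [0.04, 2.7], [-1, 4.14], [0.28, 2.66], [-3.11, 3.11]. Speed limits (rad/s): [2.57, 2.57, 3.14, 3.14, 3.14, 3.14].

## Interface

Orientations are given as [roll, pitch, yaw] about the fixed x, y, z axes, in that order (R = Rz(yaw) Ry(pitch) Rx(roll)).
In Python, from cell import robot gives the robot as it stands. The module is installed in compiled form; this text tells all that it offers.
- The arm moves only by the tool arm_command, never from a script. Its argument "moves" is a list of rows, each a list of 3 entries, a list of its own where there are three numbers: the shift along the tool's x, y, z in m, then the turn, a rotation vector about the tool's x, y, z in rad, then the finger opening in m, from 0 to 0.0918. In form: [[[dx, dy, dz], [ax, ay, az], claw], ...]. A call has exactly 5 rows; each row is the pose to reach, as a shift and turn from the pose commanded when the call began, along the tool's axes at that moment; what a row does not reach only later rows make up. A row lasts 1/10 s, in which the tool goes at most 50 mm and 8.59 degrees, less where a joint would pass 70% of its speed; a pose out of reach is approached as far as the arm can. A call with a gripper value outside its range is refused whole. The fingers move at their own pace and stop on an object; "squeeze" is the grip in N (left out, the last holds). Time passes only in rows, so rows that repeat a pose let the fingers close, or fill a call up. It gives the time, the measured TCP pose, the force, the opening and the grip force at its end, in the units of the state.
- robot.observe(): the state, without advancing time (a new reading comes with each control period).
- robot.read_camera(name): name is "side" or "top"; returns the picture (420x560x3 uint8, red, green, blue); there is no depth.
- robot.camera_model(name): a dict with "fx", "fy", "cx", "cy" (pixels), "R" (3x3) and "t" (3): a world point X has camera coordinates R X + t. Camera axes: x right, y down, z forward; pixel columns grow to the right and rows downward; lengths in m; the calibration is good to about 2 mm. A picture is of the moment at which its call begins. camera_model takes no time and is no camera call.
- robot.hand_in(): hands the job in; it is judged then, once.
The state is a dict: "time": time; "qpos": joint angles; "qvel": joint speeds; "joint_efforts": joint torques, N m; "tool_pos": TCP position; "tool_rot": TCP orientation; "contact_force": force on the tool from outside, world axes, zero at the start; "torque": the same for the moment, N m; "opening": finger opening in m; "grip_force": force on a finger pad.
Only numpy, scipy, OpenCV 4.12 (cv2) and the standard library are available. Lean on these libraries where they do the work, as an engineer would, in place of code of your own. Each camera call takes 0.05 s, during which the arm holds its last target. There are 200 camera calls.

## Task

Put the four wrench sockets back on the socket tray in order of size, one standing upright in the middle of each white ring, open end up as they stand now: the largest next to the red block, then getting smaller, the smallest next to the blue block. Do not knock any socket over, and leave the flux tin, the tape measure and the black screwdriver where they are.

Things in the scene. Friction and masses are not known exactly. Their poses are not given: they have to be found in the camera images.
- socket_44: largest of the four steel wrench sockets: an upright cylinder 44 mm in diameter and 58 mm tall, solid but for the hexagonal bore in its top; loose. Origin at the centre of its underside, z up along its axis. May be gripped across the diameter at any yaw.
- socket_34: second largest of the four steel wrench sockets: an upright cylinder 34 mm in diameter and 48 mm tall, solid but for the hexagonal bore in its top; loose. Origin at the centre of its underside, z up along its axis. May be gripped across the diameter at any yaw.
- socket_26: second smallest of the four steel wrench sockets: an upright cylinder 26 mm in diameter and 40 mm tall, solid but for the hexagonal bore in its top; loose. Origin at the centre of its underside, z up along its axis. May be gripped across the diameter at any yaw.
- socket_18: smallest of the four steel wrench sockets: an upright cylinder 18 mm in diameter and 32 mm tall, solid but for the hexagonal bore in its top; loose. Origin at the centre of its underside, z up along its axis. May be gripped across the diameter at any yaw.
- socket_tray: flat grey tray with a black rubber inlay, 96 x 376 mm, 8 mm high, fixed to the bench. Origin at the centre of its underside, x across it, y along it. On its top face (8 mm above the origin) are four equal white ring marks, 55 mm outside diameter, in a row along y, centred at x = 0 and y = -105, -35, +35 and +105 mm; they are only paint.
- red_block: red plastic block, 66 x 18 x 14 mm, fixed on one end of the tray beyond the last ring, across the row. Its origin, the centre of its underside, lies on the row's line, 165 mm from the tray's centre (60 mm from the nearest ring's centre), at the tray's +y or -y end: this changes from start to start.
- blue_block: blue plastic block, 66 x 18 x 14 mm, fixed on one end of the tray beyond the last ring, across the row. Its origin, the centre of its underside, lies on the row's line, 165 mm from the tray's centre (60 mm from the nearest ring's centre), at the tray's +y or -y end: this changes from start to start.
- flux_tin: round flat tin with a yellow lid, 67 mm in diameter, 31 mm tall, loose, at the left end of the bench, a bystander (another such tin far to the right belongs to the room). Origin at the centre of its underside.
- tape_measure: yellow tape measure standing on edge, 32 x 74 x 60 mm tall, loose, a bystander behind the work. Origin at the centre of its underside. Farther back hang wall cabinets: for y below 0.16 m their doors stand at x = 0.63 m, with the underside 0.55 m above the bench, so swing sideways with the arm drawn in.
- screwdriver_c: screwdriver with a black handle, 172 mm long (along its y), 26 mm thick, lying loose near the bench's front edge, a bystander. Origin under the middle of its length.
Mind the look-alikes: they are no part of the job. Leave any turquoise or yellow look-alike of the socket_34 alone.

How it is judged:
By the outcome, as a careful person would: the job done as asked, in the order asked, and still so for the second after the job is handed in, with the robot touching nothing.
It also fails if it takes over 128 s, if anything falls off the work surface, if the arm or the gripper's body presses on something with over 40 N, if the wrist force passes 120 N, or if a joint passes its speed limit or range.

## Working session

There is one attempt and no reset: what is moved stays moved. The work goes in short steps, Python scripts to look and compute and a tool call to move; the robot and the scene stay as the last step left them, time stands still between calls to the robot, and variables do not carry over. Pictures are saved under pics/ and viewed, at most 14 in all, crops included, and the job is handed in when it is done.

Besides the shell and the picture viewer there is one more tool, called by a JSON object that holds its "name" and its "arguments", one argument or row to a line. arm_command: Moves the arm, as the interface text tells. Its arguments: {"type":"object","properties":{"moves":{"type":"array"},"squeeze":{"type":"number"}},"required":["moves"]}

```bash
mkdir -p pics; python3 - <<'E'
from cell import robot
import cv2
for n in("top","side"):
    cv2.imwrite(f"pics/{n}0.png",robot.read_camera(n)[:,:,::-1]); m=robot.camera_model(n); print(n,m)
s=robot.observe(); print(s["time"],s["tool_pos"],s["tool_rot"],s["opening"])
E
```

```text
top {'fx': 474.0776682628102, 'fy': 474.0776682628102, 'cx': 285.0770308385283, 'cy': 210.71092178109402, 'R': array([[ 0.02518311, -0.99961352, -0.01177402],
       [-0.99428907, -0.02382368, -0.10402729],
       [ 0.10370658,  0.01432651, -0.99450475]]), 't': array([0.0410643 , 0.50607089, 1.34307497])}
side {'fx': 444.8363299020909, 'fy': 444.8363299020909, 'cx': 277.0814226525568, 'cy': 208.35353041080182, 'R': array([[-0.99406809, -0.10684658,  0.02030883],
       [-0.07585997,  0.54736003, -0.83345202],
       [ 0.07793525, -0.83004868, -0.55221852]]), 't': array([0.49429243, 0.07455312, 1.2100932 ])}
0.1 [ 0.13838774 -0.50608297  0.22613563] [-3.14030560e+00 -1.99969869e-04  2.66784656e-01] 0.09194802089079143
```

View pics/top0.png

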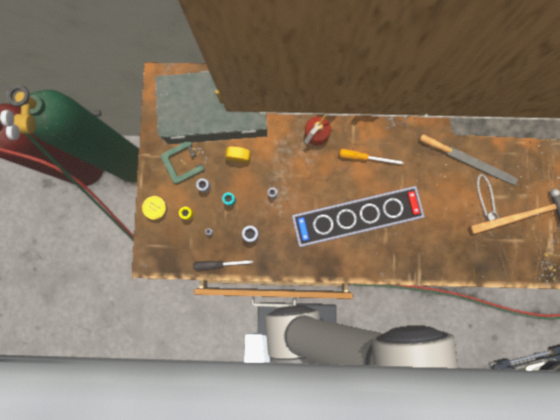

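View pics/side0.png

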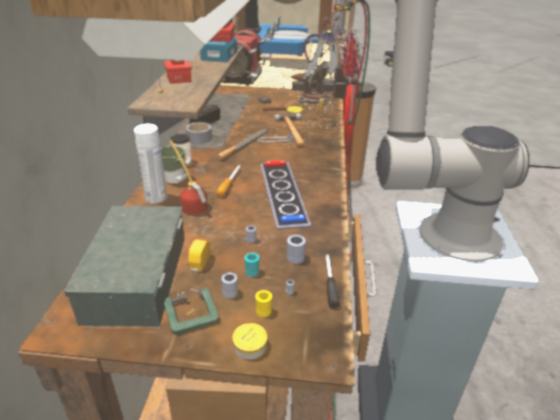

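Top view: the steel sockets are at (250,233), (203,185), (272,192) and (209,231). The look-alikes are turquoise at (229,199) and yellow at (185,213). On the tray, blue is at (304,229) and red at (414,203). Next I'll confirm this in an enlarged crop and measure.

```bash
python3 - <<'E'
import cv2,numpy as np
t=cv2.imread("pics/top0.png");s=cv2.imread("pics/side0.png")
a=cv2.resize(t[170:250,180:290],None,fx=7,fy=7,interpolation=cv2.INTER_CUBIC)
cv2.imwrite("pics/c1.png",a)
b=cv2.resize(s[220:320,205:315],None,fx=6,fy=6,interpolation=cv2.INTER_CUBIC)
cv2.imwrite("pics/c2.png",b)
c=cv2.resize(t[180:250,288:428],None,fx=5.6,fy=5.6,interpolation=cv2.INTER_CUBIC)
cv2.imwrite("pics/c3.png",c)
E
```

```text
(no output)
```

View pics/c1.png

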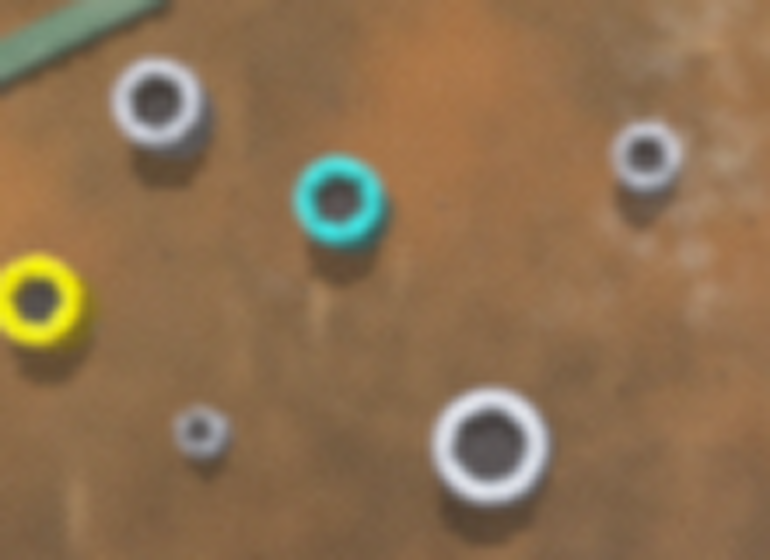

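View pics/c2.png

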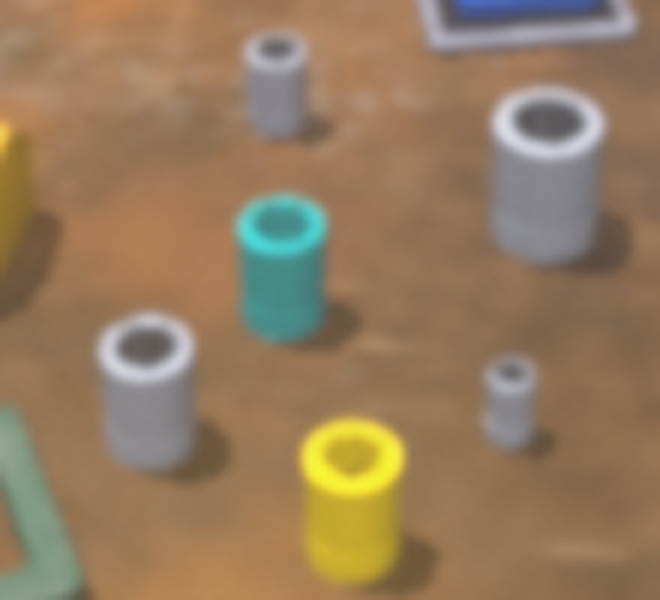

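View pics/c3.png

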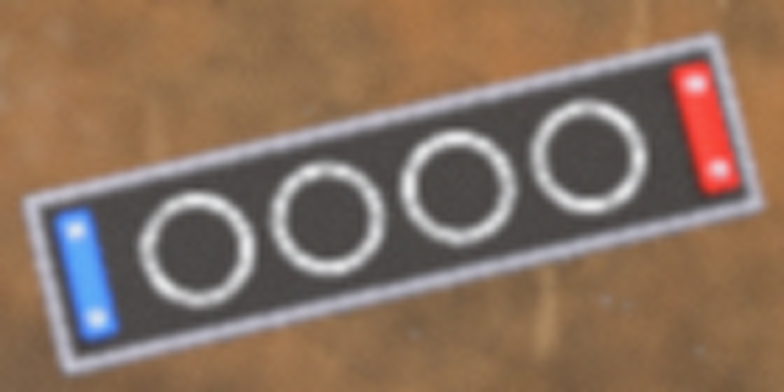

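The crops confirm four steel sockets, distinct in size. In the c1 crop, 44 is at (490,446), 34 at (156,103), 26 at (646,157) and 18 at (201,432). The ring centres in c3 are (197,250), (328,219), (458,187) and (588,157). Blue is on the left and red on the right.

```bash
cat > h.py <<'E'
import numpy as np
from cell import robot
def ray(n,p):
    m=robot.camera_model(n);R,t=np.array(m["R"]),np.array(m["t"])
    return -R.T@t, R.T@np.array([(p[0]-m["cx"])/m["fx"],(p[1]-m["cy"])/m["fy"],1])
def at(n,p,z):
    o,d=ray(n,p); return o+d*(z-o[2])/d[2]
def tri(a,b):
    o1,d1=ray("top",a);o2,d2=ray("side",b)
    s=np.linalg.lstsq(np.c_[d1,-d2],o2-o1,rcond=None)[0]
    return (o1+d1*s[0]+o2+d2*s[1])/2
def un(p,x0,y0,f): return (x0+(p[0]+.5)/f-.5,y0+(p[1]+.5)/f-.5)
E
python3 - <<'E'
from h import *
np.set_printoptions(precision=4,suppress=True)
T={34:(156,103),26:(646,157),18:(201,432),44:(490,446)}
S={34:(147,347),26:(276,50),18:(511,373),44:(549,122)}
H={34:.048,26:.04,18:.032,44:.058}
for k in T:
    a=un(T[k],180,170,7);b=un(S[k],205,220,6)
    p,q=at("top",a,H[k]),at("side",b,H[k])
    print(k,p[:2],q[:2],tri(a,b),"r,yaw",np.hypot(*p[:2]))
for n,p in(("cy",(339,200)),("ye",(38,300))): print(n,at("top",un(p,180,170,7),.048))
P=np.array([at("top",un(p,288,180,5.6),.008) for p in((197,250),(328,219),(458,187),(588,157))]);print(P,np.linalg.norm(np.diff(P,axis=0),axis=1),np.linalg.norm(P,axis=1))
d=P[0]-P[3];print("tray yaw",np.arctan2(d[1],d[0])-np.pi/2)
# side check of rings
import cv2
s=cv2.imread("pics/side0.png");c=cv2.resize(s[155:230,250:320],None,fx=8,fy=8,interpolation=cv2.INTER_CUBIC)
m=robot.camera_model("side")
for p in P:
    x=m["R"]@p+m["t"];u=m["fx"]*x[0]/x[2]+m["cx"];v=m["fy"]*x[1]/x[2]+m["cy"]
    cv2.circle(c,(int((u-250+.5)*8),int((v-155+.5)*8)),3,(0,0,255),-1)
cv2.imwrite("pics/c4.png",c)
E
```

```text
34 [0.5731 0.2936] [0.5732 0.2952] [0.5734 0.2939 0.0467] r,yaw 0.6439347629491212
26 [0.5567 0.0926] [0.557  0.0945] [0.5571 0.0927 0.0386] r,yaw 0.5643067855271472
18 [0.4397 0.2723] [0.4398 0.2746] [0.4398 0.2726 0.0302] r,yaw 0.5171868753992206
44 [0.4355 0.1512] [0.4354 0.1531] [0.4355 0.1513 0.0567] r,yaw 0.4609688549916815
cy [0.5349 0.2171 0.048 ]
ye [0.4909 0.3382 0.048 ]
[[ 0.4698 -0.0572  0.008 ]
 [ 0.4877 -0.1251  0.008 ]
 [ 0.5061 -0.1926  0.008 ]
 [ 0.5234 -0.2602  0.008 ]] [0.0702 0.07   0.0698] [0.4734 0.5035 0.5416 0.5846]
tray yaw 0.2581613272470875
```

View pics/c4.png

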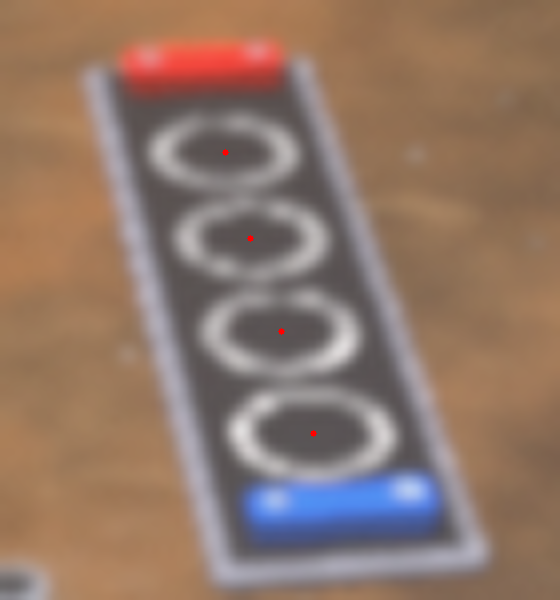

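Each socket's triangulated height is within 2 mm of its given size, and the ring spacing comes out at 70 mm, so the measurements hold. Next I work out the shifts in tool axes.

```bash
cat >> h.py <<'E'
from scipy.spatial.transform import Rotation as Ro
def go(*pts):
    s=robot.observe();p=np.array(s["tool_pos"]);R=Ro.from_euler("xyz",s["tool_rot"]).as_matrix()
    print("t",round(s["time"],2),"at",p.round(4),"rot",np.round(s["tool_rot"],4),"open",round(s["opening"],4),"grip",s["grip_force"],"F",np.round(s["contact_force"],1))
    for q in pts:
        q=np.array(q);d=R.T@(q-p);print(q,"shift mm",(d*1e3).round(1),"dist",(np.linalg.norm(d)*1e3).round(0));p=q
E
python3 - <<'E'
from h import *
go((.40,-.15,.2),(.4355,.152,.14),(.4355,.152,.02))
E
```

```text
t 0.1 at [ 0.1384 -0.5061  0.2261] rot [-3.1403e+00 -2.0000e-04  2.6680e-01] open 0.0919 grip 0.0 F [-0.3 -0.  -0.4]
[ 0.4  -0.15  0.2 ] shift mm [ 346.2 -274.5   26.6] dist 443.0
[0.4355 0.152  0.14  ] shift mm [ 113.8 -281.9   60.4] dist 310.0
[0.4355 0.152  0.02  ] shift mm [ -0.    0.2 120. ] dist 120.0
```

{"name": "arm_command", "arguments": {
  "moves": [
    [[0.035,-0.027,0.003],[0,0,0],0.07],
    [[0.069,-0.055,0.005],[0,0,0],0.07],
    [[0.104,-0.082,0.008],[0,0,0],0.07],
    [[0.138,-0.11,0.011],[0,0,0],0.07],
    [[0.173,-0.137,0.013],[0,0,0],0.07]
  ]
}}

```text
time: 0.6
tool_pos: [0.2697, -0.3269, 0.2133]
tool_rot: [-3.141, 0.0, 0.266]
contact_force: [0.1, -0.7, -0.1]
opening: 0.0701
grip_force: 0.0
```

{"name": "arm_command", "arguments": {
  "moves": [
    [[0.035,-0.027,0.003],[0,0,0],0.07],
    [[0.069,-0.055,0.005],[0,0,0],0.07],
    [[0.104,-0.082,0.008],[0,0,0],0.07],
    [[0.138,-0.11,0.011],[0,0,0],0.07],
    [[0.173,-0.137,0.013],[0,0,0],0.07]
  ]
}}

```text
time: 1.1
tool_pos: [0.4004, -0.1491, 0.2004]
tool_rot: [-3.141, 0.0, 0.267]
contact_force: [1.0, -1.3, 0.6]
opening: 0.0701
grip_force: 0.0
```

{"name": "arm_command", "arguments": {
  "moves": [
    [[0.011,-0.028,0.006],[0,0,0],0.07],
    [[0.023,-0.056,0.012],[0,0,0],0.07],
    [[0.034,-0.085,0.018],[0,0,0],0.07],
    [[0.046,-0.113,0.024],[0,0,0],0.07],
    [[0.057,-0.141,0.03],[0,0,0],0.07]
  ]
}}

```text
time: 1.6
tool_pos: [0.4176, 0.0015, 0.1703]
tool_rot: [-3.142, 0.0, 0.267]
contact_force: [0.8, -0.8, -0.0]
opening: 0.0697
grip_force: 0.0
```

{"name": "arm_command", "arguments": {
  "moves": [
    [[0.011,-0.028,0.006],[0,0,0],0.07],
    [[0.023,-0.056,0.012],[0,0,0],0.07],
    [[0.034,-0.085,0.018],[0,0,0],0.07],
    [[0.057,-0.141,0.03],[0,0,0],0.07],
    [[0.057,-0.141,0.03],[0,0,0],0.07]
  ]
}}

```text
time: 2.1
tool_pos: [0.435, 0.1545, 0.1397]
tool_rot: [-3.141, 0.001, 0.27]
contact_force: [-0.0, 0.8, 0.2]
opening: 0.0699
grip_force: 0.0
```

```bash
python3 - <<'E'
from h import *
go((.4355,.152,.02))
E
```

```text
t 2.1 at [0.435  0.1545 0.1397] rot [-3.1406e+00  1.2000e-03  2.7000e-01] open 0.0699 grip 0.0 F [-0.   0.8  0.2]
[0.4355 0.152  0.02  ] shift mm [ -0.    2.7 119.7] dist 120.0
```

{"name": "arm_command", "arguments": {
  "moves": [
    [[0,0,0.02],[0,0,0],0.07],
    [[0,0,0.04],[0,0,0],0.07],
    [[0,0,0.06],[0,0,0],0.07],
    [[0,0,0.066],[0,0,0],0.07],
    [[0,0,0.066],[0,0,0],0.07]
  ]
}}

```text
time: 2.6
tool_pos: [0.4351, 0.1507, 0.0741]
tool_rot: [-3.142, 0.002, 0.267]
contact_force: [0.7, 0.4, 0.0]
opening: 0.0701
grip_force: 0.0
```

```bash
python3 - <<'E'
from h import *
go((.4355,.152,.014))
E
```

```text
t 2.6 at [0.4351 0.1507 0.0741] rot [-3.1416e+00  2.1000e-03  2.6650e-01] open 0.0701 grip 0.0 F [0.7 0.4 0. ]
[0.4355 0.152  0.014 ] shift mm [ 0.9 -1.1 60.1] dist 60.0
```

{"name": "arm_command", "arguments": {
  "moves": [
    [[0,-0.001,0.015],[0,0,0],0.07],
    [[0,-0.001,0.03],[0,0,0],0.07],
    [[0,-0.001,0.045],[0,0,0],0.07],
    [[0,-0.001,0.06],[0,0,0],0.07],
    [[0,-0.001,0.06],[0,0,0],0.07]
  ]
}}

```text
time: 3.1
tool_pos: [0.435, 0.1518, 0.0143]
tool_rot: [-3.142, 0.002, 0.267]
contact_force: [-0.5, -0.3, 0.4]
opening: 0.0703
grip_force: 0.0
```

{"name": "arm_command", "arguments": {
  "moves": [
    [[0,0,0],[0,0,0],0.056],
    [[0,0,0],[0,0,0],0.05],
    [[0,0,0],[0,0,0],0.046],
    [[0,0,0],[0,0,0],0.042],
    [[0,0,0],[0,0,0],0.038]
  ],
  "squeeze": 25
}}

```text
time: 3.6
tool_pos: [0.436, 0.1519, 0.0154]
tool_rot: [3.141, -0.001, 0.267]
contact_force: [-0.7, -2.8, 6.1]
opening: 0.0435
grip_force: 25.0
```

{"name": "arm_command", "arguments": {
  "moves": [
    [[0,0,0],[0,0,0],0.036],
    [[0,0,0],[0,0,0],0.036],
    [[0,0,0],[0,0,0],0.036],
    [[0,0,0],[0,0,0],0.036],
    [[0,0,0],[0,0,0],0.036]
  ]
}}

```text
time: 4.1
tool_pos: [0.436, 0.1519, 0.0154]
tool_rot: [3.141, -0.001, 0.267]
contact_force: [0.2, -3.9, 6.5]
opening: 0.0437
grip_force: 25.0
```

```bash
python3 - <<'E'
from h import *
go()
import cv2
cv2.imwrite("pics/s1.png",cv2.resize(robot.read_camera("side")[150:330,190:370,::-1],None,fx=3,fy=3))
E
```

```text
t 4.1 at [0.436  0.1519 0.0154] rot [ 3.1409e+00 -1.5000e-03  2.6700e-01] open 0.0437 grip 25.000961422920227 F [ 0.2 -3.9  6.5]
```

View pics/s1.png

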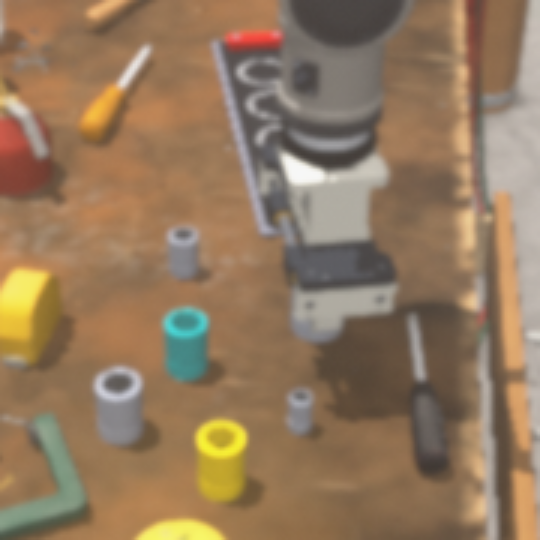

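It has gripped at 43.7 mm and is upright. I'll lift and carry it to the ring beside red.

{"name": "arm_command", "arguments": {
  "moves": [
    [[0,0,-0.01],[0,0,0],0.034],
    [[0,0,-0.03],[0,0,0],0.034],
    [[0,0,-0.06],[0,0,0],0.034],
    [[0,0,-0.09],[0,0,0],0.034],
    [[0,0,-0.11],[0,0,0],0.034]
  ],
  "squeeze": 35
}}

```text
time: 4.65
tool_pos: [0.4353, 0.1523, 0.1268]
tool_rot: [-3.141, -0.001, 0.267]
contact_force: [-0.3, 0.5, -3.6]
opening: 0.0436
grip_force: 35.0
```

```bash
python3 - <<'E'
from h import *
go((.5234,-.2602,.125),(.5234,-.2602,.025))
E
```

```text
t 4.65 at [0.4353 0.1523 0.1268] rot [-3.1415e+00 -1.2000e-03  2.6690e-01] open 0.0436 grip 34.999226331710815 F [-0.3  0.5 -3.6]
[ 0.5234 -0.2602  0.125 ] shift mm [-23.8 421.2   1.7] dist 422.0
[ 0.5234 -0.2602  0.025 ] shift mm [ -0.1   0.  100. ] dist 100.0
```

{"name": "arm_command", "arguments": {
  "moves": [
    [[-0.001,0.015,0],[0,0,0],0.034],
    [[-0.003,0.045,0],[0,0,0],0.034],
    [[-0.004,0.077,0],[0,0,0],0.034],
    [[-0.006,0.109,0],[0,0,0],0.034],
    [[-0.008,0.141,0],[0,0,0],0.034]
  ]
}}

```text
time: 5.15
tool_pos: [0.4643, 0.0131, 0.1249]
tool_rot: [-3.141, 0.001, 0.267]
contact_force: [0.3, 1.1, -4.1]
opening: 0.0434
grip_force: 35.0
```

{"name": "arm_command", "arguments": {
  "moves": [
    [[-0.002,0.032,0],[0,0,0],0.034],
    [[-0.004,0.064,0],[0,0,0],0.034],
    [[-0.006,0.096,0],[0,0,0],0.034],
    [[-0.007,0.128,0],[0,0,0],0.034],
    [[-0.009,0.16,0],[0,0,0],0.034]
  ]
}}

```text
time: 5.65
tool_pos: [0.4979, -0.1436, 0.1248]
tool_rot: [-3.141, 0.001, 0.267]
contact_force: [0.4, -0.4, -2.7]
opening: 0.0436
grip_force: 35.0
```

{"name": "arm_command", "arguments": {
  "moves": [
    [[-0.002,0.032,0],[0,0,0],0.034],
    [[-0.004,0.064,0],[0,0,0],0.034],
    [[-0.005,0.09,0],[0,0,0],0.034],
    [[-0.006,0.108,0],[0,0,0],0.034],
    [[-0.007,0.12,0],[0,0,0],0.034]
  ]
}}

```text
time: 6.15
tool_pos: [0.5229, -0.2612, 0.1245]
tool_rot: [-3.141, 0.001, 0.266]
contact_force: [0.4, -0.2, -3.4]
opening: 0.0435
grip_force: 35.0
```

{"name": "arm_command", "arguments": {
  "moves": [
    [[0,0,0.01],[0,0,0],0.034],
    [[0,0,0.03],[0,0,0],0.034],
    [[0,0,0.05],[0,0,0],0.034],
    [[0,0,0.06],[0,0,0],0.034],
    [[0,0,0.06],[0,0,0],0.034]
  ]
}}

```text
time: 6.65
tool_pos: [0.522, -0.2586, 0.0629]
tool_rot: [-3.138, 0.003, 0.268]
contact_force: [-0.8, -0.0, -3.1]
opening: 0.0432
grip_force: 35.0
```

```bash
python3 - <<'E'
from h import *
go((.5234,-.2602,.0244))
E
```

```text
t 6.65 at [ 0.522  -0.2586  0.0629] rot [-3.1382e+00  2.8000e-03  2.6760e-01] open 0.0432 grip 34.99914765357971 F [-0.8 -0.  -3.1]
[ 0.5234 -0.2602  0.0244] shift mm [ 1.1  2.  38.5] dist 39.0
```

{"name": "arm_command", "arguments": {
  "moves": [
    [[0.001,0.001,0.008],[0,0,0],0.034],
    [[0.001,0.001,0.016],[0,0,0],0.034],
    [[0.001,0.001,0.024],[0,0,0],0.034],
    [[0.001,0.001,0.03],[0,0,0],0.034],
    [[0.001,0.001,0.03],[0,0,0],0.034]
  ]
}}

```text
time: 7.15
tool_pos: [0.5238, -0.2607, 0.0337]
tool_rot: [-3.14, 0.001, 0.267]
contact_force: [0.2, 0.4, -3.5]
opening: 0.0439
grip_force: 35.0
```

```bash
python3 - <<'E'
from h import *
go((.5234,-.2602,.0244))
E
```

```text
t 7.15 at [ 0.5238 -0.2607  0.0337] rot [-3.1402e+00  1.3000e-03  2.6670e-01] open 0.0439 grip 34.99923884868622 F [ 0.2  0.4 -3.5]
[ 0.5234 -0.2602  0.0244] shift mm [-0.2 -0.5  9.3] dist 9.0
```

Within 1 mm of the ring. Now I lower it to contact.

{"name": "arm_command", "arguments": {
  "moves": [
    [[0,0,0.003],[0,0,0],0.034],
    [[0,0,0.006],[0,0,0],0.034],
    [[0,0,0.008],[0,0,0],0.034],
    [[0,0,0.0095],[0,0,0],0.034],
    [[0,0,0.0095],[0,0,0],0.034]
  ]
}}

```text
time: 7.65
tool_pos: [0.5243, -0.261, 0.0251]
tool_rot: [-3.141, 0.0, 0.267]
contact_force: [-0.4, -0.4, -3.3]
opening: 0.0435
grip_force: 35.0
```

```bash
python3 - <<'E'
from h import *
go((.5234,-.2602,.0234))
E
```

```text
t 7.65 at [ 0.5243 -0.261   0.0251] rot [-3.1415e+00  2.0000e-04  2.6680e-01] open 0.0435 grip 34.99926030635834 F [-0.4 -0.4 -3.3]
[ 0.5234 -0.2602  0.0234] shift mm [-0.7 -1.   1.7] dist 2.0
```

{"name": "arm_command", "arguments": {
  "moves": [
    [[-0.0005,-0.0005,0.0005],[0,0,0],0.034],
    [[-0.0005,-0.0005,0.001],[0,0,0],0.034],
    [[-0.0005,-0.0005,0.0015],[0,0,0],0.034],
    [[-0.0005,-0.0005,0.002],[0,0,0],0.034],
    [[-0.0005,-0.0005,0.002],[0,0,0],0.034]
  ]
}}

```text
time: 8.15
tool_pos: [0.5238, -0.2607, 0.0235]
tool_rot: [3.141, -0.0, 0.267]
contact_force: [-0.1, 0.7, -1.4]
opening: 0.0432
grip_force: 35.0
```

{"name": "arm_command", "arguments": {
  "moves": [
    [[0,0,0],[0,0,0],0.042],
    [[0,0,0],[0,0,0],0.046],
    [[0,0,0],[0,0,0],0.05],
    [[0,0,0],[0,0,0],0.054],
    [[0,0,0],[0,0,0],0.054]
  ]
}}

```text
time: 8.65
tool_pos: [0.5239, -0.2608, 0.0233]
tool_rot: [3.141, -0.0, 0.267]
contact_force: [0.2, 0.3, -0.2]
opening: 0.0536
grip_force: 0.0
```

{"name": "arm_command", "arguments": {
  "moves": [
    [[0,0,-0.01],[0,0,0],0.054],
    [[0,0,-0.03],[0,0,0],0.054],
    [[0,0,-0.055],[0,0,0],0.054],
    [[0,0,-0.085],[0,0,0],0.054],
    [[0,0,-0.12],[0,0,0],0.054]
  ]
}}

```text
time: 9.15
tool_pos: [0.5233, -0.2604, 0.1445]
tool_rot: [-3.141, 0.001, 0.267]
contact_force: [0.6, 0.1, 0.6]
opening: 0.054
grip_force: 0.0
```

```bash
python3 - <<'E'
from h import *
go((.5734,.2942,.145),(.5734,.2942,.012))
E
```

```text
t 9.15 at [ 0.5233 -0.2604  0.1445] rot [-3.1409e+00  7.0000e-04  2.6670e-01] open 0.054 grip 0.0 F [0.6 0.1 0.6]
[0.5734 0.2942 0.145 ] shift mm [ 1.945e+02 -5.218e+02 -3.000e-01] dist 557.0
[0.5734 0.2942 0.012 ] shift mm [1.00e-01 1.00e-01 1.33e+02] dist 133.0
```

{"name": "arm_command", "arguments": {
  "moves": [
    [[0,-0.02,0],[0,0,0],0.054],
    [[0,-0.05,0],[0,0,0],0.054],
    [[-0.001,-0.085,0],[0,0,0],0.054],
    [[-0.001,-0.12,0],[0,0,0],0.054],
    [[-0.001,-0.155,0],[0,0,0],0.054]
  ]
}}

```text
time: 9.65
tool_pos: [0.4815, -0.1103, 0.144]
tool_rot: [3.141, -0.001, 0.266]
contact_force: [0.4, 1.0, 0.4]
opening: 0.0542
grip_force: 0.0
```

{"name": "arm_command", "arguments": {
  "moves": [
    [[0,-0.035,0],[0,0,0],0.054],
    [[0,-0.07,0],[0,0,0],0.054],
    [[-0.001,-0.1,0],[0,0,0],0.054],
    [[0.01,-0.125,0],[0,0,0],0.054],
    [[0.03,-0.15,0],[0,0,0],0.054]
  ]
}}

```text
time: 10.15
tool_pos: [0.4706, 0.0423, 0.1442]
tool_rot: [3.141, -0.0, 0.267]
contact_force: [-0.4, -0.3, -0.6]
opening: 0.0541
grip_force: 0.0
```

{"name": "arm_command", "arguments": {
  "moves": [
    [[0.025,-0.03,0],[0,0,0],0.054],
    [[0.05,-0.06,0],[0,0,0],0.054],
    [[0.075,-0.09,0],[0,0,0],0.054],
    [[0.1,-0.12,0],[0,0,0],0.054],
    [[0.125,-0.15,0],[0,0,0],0.054]
  ]
}}

```text
time: 10.65
tool_pos: [0.5529, 0.2205, 0.1441]
tool_rot: [3.141, -0.001, 0.267]
contact_force: [1.2, -0.3, -0.5]
opening: 0.0543
grip_force: 0.0
```

{"name": "arm_command", "arguments": {
  "moves": [
    [[0.022,-0.03,0],[0,0,0],0.054],
    [[0.035,-0.055,0],[0,0,0],0.054],
    [[0.0405,-0.067,0.01],[0,0,0],0.054],
    [[0.0405,-0.067,0.03],[0,0,0],0.054],
    [[0.0405,-0.067,0.06],[0,0,0],0.054]
  ]
}}

```text
time: 11.15
tool_pos: [0.5744, 0.2944, 0.0838]
tool_rot: [3.141, -0.003, 0.268]
contact_force: [0.4, -0.1, 0.2]
opening: 0.0541
grip_force: 0.0
```

```bash
python3 - <<'E'
from h import *
go((.5732,.2942,.011))
E
```

```text
t 11.15 at [0.5744 0.2944 0.0838] rot [ 3.1415e+00 -3.1000e-03  2.6750e-01] open 0.0541 grip 0.0 F [ 0.4 -0.1  0.2]
[0.5732 0.2942 0.011 ] shift mm [-1.4 -0.1 72.8] dist 73.0
```

{"name": "arm_command", "arguments": {
  "moves": [
    [[-0.001,0,0.016],[0,0,0],0.054],
    [[-0.001,0,0.034],[0,0,0],0.054],
    [[-0.001,0,0.054],[0,0,0],0.054],
    [[-0.001,0,0.072],[0,0,0],0.054],
    [[-0.001,0,0.072],[0,0,0],0.054]
  ]
}}

```text
time: 11.65
tool_pos: [0.5706, 0.2923, 0.0083]
tool_rot: [3.141, 0.006, 0.266]
contact_force: [-0.6, -0.7, -0.4]
opening: 0.0542
grip_force: 0.0
```

{"name": "arm_command", "arguments": {
  "moves": [
    [[0,0,0],[0,0,0],0.048],
    [[0,0,0],[0,0,0],0.042],
    [[0,0,0],[0,0,0],0.037],
    [[0,0,0],[0,0,0],0.033],
    [[0,0,0],[0,0,0],0.028]
  ],
  "squeeze": 25
}}

```text
time: 12.15
tool_pos: [0.5734, 0.2936, 0.0122]
tool_rot: [3.141, -0.002, 0.267]
contact_force: [-0.5, -2.5, 5.4]
opening: 0.0333
grip_force: 25.0
```

{"name": "arm_command", "arguments": {
  "moves": [
    [[0,0,0],[0,0,0],0.026],
    [[0,0,-0.01],[0,0,0],0.026],
    [[0,0,-0.03],[0,0,0],0.026],
    [[0,0,-0.07],[0,0,0],0.026],
    [[0,0,-0.11],[0,0,0],0.026]
  ]
}}

```text
time: 12.65
tool_pos: [0.5718, 0.2939, 0.1216]
tool_rot: [-3.141, 0.003, 0.267]
contact_force: [0.8, 0.3, -1.7]
opening: 0.0335
grip_force: 25.0
```

```bash
python3 - <<'E'
from h import *
go((.46,0.02,.122),(.5058,-.1927,.122),(.5058,-.1927,.021))
E
```

```text
t 12.65 at [0.5718 0.2939 0.1216] rot [-3.1414e+00  2.9000e-03  2.6690e-01] open 0.0335 grip 24.999523758888245 F [ 0.8  0.3 -1.7]
[0.46  0.02  0.122] shift mm [-1.801e+02  2.347e+02  1.000e-01] dist 296.0
[ 0.5058 -0.1927  0.122 ] shift mm [-11.9 217.2   0. ] dist 218.0
[ 0.5058 -0.1927  0.021 ] shift mm [  0.3   0.  101. ] dist 101.0
```

Gripped at 33.5 mm, and it is hanging. Carry it to ring 3.

{"name": "arm_command", "arguments": {
  "moves": [
    [[-0.012,0.015,0],[0,0,0],0.026],
    [[-0.03,0.04,0],[0,0,0],0.026],
    [[-0.052,0.068,0],[0,0,0],0.026],
    [[-0.075,0.098,0],[0,0,0],0.026],
    [[-0.098,0.128,0],[0,0,0],0.026]
  ]
}}

```text
time: 13.15
tool_pos: [0.511, 0.1438, 0.1213]
tool_rot: [-3.141, 0.0, 0.267]
contact_force: [0.4, -0.7, -1.6]
opening: 0.0332
grip_force: 25.0
```

{"name": "arm_command", "arguments": {
  "moves": [
    [[-0.023,0.03,0],[0,0,0],0.026],
    [[-0.045,0.06,0],[0,0,0],0.026],
    [[-0.065,0.09,0],[0,0,0],0.026],
    [[-0.08,0.12,0],[0,0,0],0.026],
    [[-0.085,0.152,0],[0,0,0],0.026]
  ]
}}

```text
time: 13.65
tool_pos: [0.4685, -0.0252, 0.1215]
tool_rot: [-3.141, 0.001, 0.267]
contact_force: [0.6, -0.3, -1.2]
opening: 0.0338
grip_force: 25.0
```

{"name": "arm_command", "arguments": {
  "moves": [
    [[-0.002,0.036,0],[0,0,0],0.026],
    [[-0.004,0.072,0],[0,0,0],0.026],
    [[-0.006,0.108,0],[0,0,0],0.026],
    [[-0.008,0.14,0],[0,0,0],0.026],
    [[-0.009,0.16,0],[0,0,0],0.026]
  ]
}}

```text
time: 14.15
tool_pos: [0.5039, -0.1831, 0.1214]
tool_rot: [3.141, -0.0, 0.265]
contact_force: [0.4, 1.1, -2.5]
opening: 0.0337
grip_force: 25.0
```

{"name": "arm_command", "arguments": {
  "moves": [
    [[0,0.009,0],[0,0,0],0.026],
    [[0,0.012,0],[0,0,0],0.026],
    [[0,0.012,0],[0,0,0],0.026],
    [[0,0.012,0.01],[0,0,0],0.026],
    [[0,0.012,0.02],[0,0,0],0.026]
  ]
}}

```text
time: 14.65
tool_pos: [0.5067, -0.1916, 0.1006]
tool_rot: [-3.142, -0.0, 0.268]
contact_force: [0.7, 0.0, -2.2]
opening: 0.0339
grip_force: 25.0
```

```bash
python3 - <<'E'
from h import *
go((.5058,-.1927,.021))
E
```

```text
t 14.65 at [ 0.5067 -0.1916  0.1006] rot [-3.1415e+00 -1.0000e-04  2.6800e-01] open 0.0339 grip 24.999555945396423 F [ 0.7  0.  -2.2]
[ 0.5058 -0.1927  0.021 ] shift mm [-1.1  0.8 79.6] dist 80.0
```

{"name": "arm_command", "arguments": {
  "moves": [
    [[-0.001,0.001,0.015],[0,0,0],0.026],
    [[-0.001,0.001,0.035],[0,0,0],0.026],
    [[-0.001,0.001,0.055],[0,0,0],0.026],
    [[-0.001,0.001,0.07],[0,0,0],0.026],
    [[-0.001,0.001,0.072],[0,0,0],0.026]
  ]
}}

```text
time: 15.15
tool_pos: [0.5044, -0.1924, 0.0266]
tool_rot: [-3.138, 0.004, 0.268]
contact_force: [0.1, 0.4, -2.2]
opening: 0.0334
grip_force: 25.0
```

{"name": "arm_command", "arguments": {
  "moves": [
    [[0,0,0.002],[0,0,0],0.026],
    [[0,0,0.004],[0,0,0],0.026],
    [[0,0,0.006],[0,0,0],0.026],
    [[0,0,0.007],[0,0,0],0.026],
    [[0,0,0.007],[0,0,0],0.026]
  ]
}}

```text
time: 15.65
tool_pos: [0.5061, -0.194, 0.0224]
tool_rot: [3.141, -0.0, 0.267]
contact_force: [-0.0, -0.0, -2.1]
opening: 0.0332
grip_force: 25.0
```

```bash
python3 - <<'E'
from h import *
go((.5058,-.1927,.0202))
E
```

```text
t 15.65 at [ 0.5061 -0.194   0.0224] rot [ 3.1412e+00 -3.0000e-04  2.6670e-01] open 0.0332 grip 24.999557733535767 F [-0.  -0.  -2.1]
[ 0.5058 -0.1927  0.0202] shift mm [ 0.  -1.4  2.2] dist 3.0
```

{"name": "arm_command", "arguments": {
  "moves": [
    [[0,-0.001,0.0005],[0,0,0],0.026],
    [[0,-0.001,0.001],[0,0,0],0.026],
    [[0,-0.001,0.0015],[0,0,0],0.026],
    [[0,-0.001,0.0022],[0,0,0],0.026],
    [[0,-0.001,0.0022],[0,0,0],0.026]
  ]
}}

```text
time: 16.15
tool_pos: [0.5058, -0.193, 0.0202]
tool_rot: [3.141, -0.0, 0.267]
contact_force: [-1.4, -0.2, 0.6]
opening: 0.0338
grip_force: 25.0
```

```bash
python3 - <<'E'
from h import *
go((.5058,-.1927,.0202))
E
```

```text
t 16.15 at [ 0.5058 -0.193   0.0202] rot [ 3.1414e+00 -1.0000e-04  2.6680e-01] open 0.0338 grip 25.000149607658386 F [-1.4 -0.2  0.6]
[ 0.5058 -0.1927  0.0202] shift mm [ 0.1 -0.3 -0. ] dist 0.0
```

{"name": "arm_command", "arguments": {
  "moves": [
    [[0,0,0],[0,0,0],0.034],
    [[0,0,0],[0,0,0],0.037],
    [[0,0,0],[0,0,0],0.041],
    [[0,0,0],[0,0,0],0.044],
    [[0,0,0],[0,0,0],0.044]
  ]
}}

```text
time: 16.65
tool_pos: [0.5059, -0.193, 0.02]
tool_rot: [3.141, -0.0, 0.267]
contact_force: [0.4, -0.3, 0.2]
opening: 0.0436
grip_force: 0.0
```

{"name": "arm_command", "arguments": {
  "moves": [
    [[0,0,-0.01],[0,0,0],0.044],
    [[0,0,-0.03],[0,0,0],0.044],
    [[0,0,-0.055],[0,0,0],0.044],
    [[0,0,-0.085],[0,0,0],0.044],
    [[0,0,-0.12],[0,0,0],0.044]
  ]
}}

```text
time: 17.15
tool_pos: [0.5053, -0.1927, 0.1413]
tool_rot: [-3.141, 0.001, 0.267]
contact_force: [0.0, -0.5, 0.8]
opening: 0.044
grip_force: 0.0
```

{"name": "arm_command", "arguments": {
  "moves": [
    [[0,-0.02,0],[0,0,0],0.044],
    [[0,-0.05,0],[0,0,0],0.044],
    [[0,-0.085,0],[0,0,0],0.044],
    [[0.005,-0.12,0],[0,0,0],0.044],
    [[0.02,-0.15,0],[0,0,0],0.044]
  ]
}}

```text
time: 17.65
tool_pos: [0.4843, -0.0417, 0.1408]
tool_rot: [3.142, 0.0, 0.266]
contact_force: [0.6, 0.3, 0.3]
opening: 0.0442
grip_force: 0.0
```

{"name": "arm_command", "arguments": {
  "moves": [
    [[0.025,-0.03,0],[0,0,0],0.044],
    [[0.05,-0.06,0],[0,0,0],0.044],
    [[0.075,-0.09,0],[0,0,0],0.044],
    [[0.095,-0.107,0],[0,0,0],0.044],
    [[0.105,-0.113,0],[0,0,0],0.044]
  ]
}}

```text
time: 18.15
tool_pos: [0.5579, 0.0958, 0.1407]
tool_rot: [3.141, -0.001, 0.269]
contact_force: [-0.3, 0.3, -0.0]
opening: 0.0439
grip_force: 0.0
```

{"name": "arm_command", "arguments": {
  "moves": [
    [[0,0,0.01],[0,0,0],0.044],
    [[0,0,0.03],[0,0,0],0.044],
    [[0,0,0.05],[0,0,0],0.044],
    [[0,0,0.07],[0,0,0],0.044],
    [[0,0,0.07],[0,0,0],0.044]
  ]
}}

```text
time: 18.65
tool_pos: [0.5542, 0.092, 0.0671]
tool_rot: [-3.14, 0.007, 0.265]
contact_force: [-0.2, -0.6, -0.5]
opening: 0.0439
grip_force: 0.0
```

```bash
python3 - <<'E'
from h import *
go((.5569,.0935,.010))
E
```

```text
t 18.65 at [0.5542 0.092  0.0671] rot [-3.1404  0.0067  0.2652] open 0.0439 grip 0.0 F [-0.2 -0.6 -0.5]
[0.5569 0.0935 0.01  ] shift mm [ 3.4 -0.7 57.1] dist 57.0
```

{"name": "arm_command", "arguments": {
  "moves": [
    [[0,0,0.012],[0,0,0],0.044],
    [[0,0,0.026],[0,0,0],0.044],
    [[0,0,0.042],[0,0,0],0.044],
    [[0,0,0.054],[0,0,0],0.044],
    [[0,0,0.06],[0,0,0],0.044]
  ]
}}

```text
time: 19.15
tool_pos: [0.5567, 0.0932, 0.0092]
tool_rot: [-3.142, 0.001, 0.266]
contact_force: [-0.1, 0.6, 0.5]
opening: 0.0443
grip_force: 0.0
```

{"name": "arm_command", "arguments": {
  "moves": [
    [[0,0,0.0],[0,0,0],0.04],
    [[0,0,0],[0,0,0],0.036],
    [[0,0,0],[0,0,0],0.032],
    [[0,0,0],[0,0,0],0.029],
    [[0,0,0],[0,0,0],0.026]
  ],
  "squeeze": 20
}}

```text
time: 19.65
tool_pos: [0.5574, 0.0935, 0.0105]
tool_rot: [3.141, -0.001, 0.267]
contact_force: [0.0, -1.5, 2.3]
opening: 0.0268
grip_force: 0.8
```

{"name": "arm_command", "arguments": {
  "moves": [
    [[0,0,0.0],[0,0,0],0.022],
    [[0,0,0],[0,0,0],0.018],
    [[0,0,0],[0,0,0],0.018],
    [[0,0,0],[0,0,0],0.018],
    [[0,0,0],[0,0,0],0.018]
  ]
}}

```text
time: 20.15
tool_pos: [0.5575, 0.0935, 0.0105]
tool_rot: [3.141, -0.001, 0.267]
contact_force: [0.7, -1.9, 6.3]
opening: 0.0254
grip_force: 20.0
```

{"name": "arm_command", "arguments": {
  "moves": [
    [[0,0,-0.01],[0,0,0],0.018],
    [[0,0,-0.03],[0,0,0],0.018],
    [[0,0,-0.06],[0,0,0],0.018],
    [[0,0,-0.09],[0,0,0],0.018],
    [[0,0,-0.11],[0,0,0],0.018]
  ]
}}

```text
time: 20.65
tool_pos: [0.5572, 0.094, 0.1222]
tool_rot: [-3.142, -0.001, 0.267]
contact_force: [-0.4, 0.0, -0.6]
opening: 0.0256
grip_force: 20.0
```

```bash
python3 - <<'E'
from h import *
go((.4880,-.1252,.12),(.4880,-.1252,.018))
E
```

```text
t 20.65 at [0.5572 0.094  0.1222] rot [-3.1416e+00 -1.5000e-03  2.6690e-01] open 0.0256 grip 19.999922811985016 F [-0.4  0.  -0.6]
[ 0.488  -0.1252  0.12  ] shift mm [-124.6  193.2    2. ] dist 230.0
[ 0.488  -0.1252  0.018 ] shift mm [-1.00e-01  0.00e+00  1.02e+02] dist 102.0
```

{"name": "arm_command", "arguments": {
  "moves": [
    [[-0.01,0.015,0],[0,0,0],0.018],
    [[-0.03,0.038,0],[0,0,0],0.018],
    [[-0.053,0.064,0],[0,0,0],0.018],
    [[-0.075,0.09,0],[0,0,0],0.018],
    [[-0.095,0.117,0],[0,0,0],0.018]
  ]
}}

```text
time: 21.15
tool_pos: [0.495, -0.0448, 0.1201]
tool_rot: [-3.141, 0.001, 0.267]
contact_force: [0.4, -0.7, -0.4]
opening: 0.0256
grip_force: 20.0
```

{"name": "arm_command", "arguments": {
  "moves": [
    [[-0.015,0.026,0],[0,0,0],0.018],
    [[-0.022,0.048,0],[0,0,0],0.018],
    [[-0.027,0.065,0],[0,0,0],0.018],
    [[-0.0295,0.076,0],[0,0,0],0.018],
    [[-0.0295,0.076,0],[0,0,0],0.018]
  ]
}}

```text
time: 21.65
tool_pos: [0.4878, -0.1262, 0.1201]
tool_rot: [-3.142, -0.0, 0.265]
contact_force: [-0.2, 0.3, -0.5]
opening: 0.0253
grip_force: 20.0
```

{"name": "arm_command", "arguments": {
  "moves": [
    [[0,0,0.015],[0,0,0],0.018],
    [[0,0,0.035],[0,0,0],0.018],
    [[0,0,0.055],[0,0,0],0.018],
    [[0,0,0.07],[0,0,0],0.018],
    [[0,0,0.08],[0,0,0],0.018]
  ]
}}

```text
time: 22.15
tool_pos: [0.4873, -0.124, 0.0389]
tool_rot: [-3.14, 0.001, 0.268]
contact_force: [-0.9, 0.5, -0.6]
opening: 0.0256
grip_force: 20.0
```

{"name": "arm_command", "arguments": {
  "moves": [
    [[0,0,0.006],[0,0,0],0.018],
    [[0,0,0.012],[0,0,0],0.018],
    [[0,0,0.016],[0,0,0],0.018],
    [[0,0,0.018],[0,0,0],0.018],
    [[0,0,0.018],[0,0,0],0.018]
  ]
}}

```text
time: 22.65
tool_pos: [0.4879, -0.1254, 0.022]
tool_rot: [3.141, -0.0, 0.267]
contact_force: [-0.8, 0.6, -0.7]
opening: 0.0257
grip_force: 20.0
```

```bash
python3 - <<'E'
from h import *
go((.4880,-.1252,.0185))
E
```

```text
t 22.65 at [ 0.4879 -0.1254  0.022 ] rot [ 3.1415 -0.      0.2667] open 0.0257 grip 19.999838769435883 F [-0.8  0.6 -0.7]
[ 0.488  -0.1252  0.0185] shift mm [ 0.2 -0.1  3.5] dist 4.0
```

{"name": "arm_command", "arguments": {
  "moves": [
    [[0,0,0.001],[0,0,0],0.018],
    [[0,0,0.002],[0,0,0],0.018],
    [[0,0,0.003],[0,0,0],0.018],
    [[0,0,0.0036],[0,0,0],0.018],
    [[0,0,0.0036],[0,0,0],0.018]
  ]
}}

```text
time: 23.15
tool_pos: [0.4879, -0.1254, 0.0185]
tool_rot: [3.141, -0.0, 0.267]
contact_force: [-1.1, 0.8, 1.1]
opening: 0.0254
grip_force: 20.0
```

{"name": "arm_command", "arguments": {
  "moves": [
    [[0,0,0],[0,0,0],0.025],
    [[0,0,0],[0,0,0],0.028],
    [[0,0,0],[0,0,0],0.032],
    [[0,0,0],[0,0,0],0.036],
    [[0,0,0],[0,0,0],0.036]
  ]
}}

```text
time: 23.65
tool_pos: [0.4878, -0.1254, 0.0184]
tool_rot: [3.142, -0.0, 0.267]
contact_force: [0.3, -0.2, -0.4]
opening: 0.0359
grip_force: 0.0
```

{"name": "arm_command", "arguments": {
  "moves": [
    [[0,0,-0.01],[0,0,0],0.036],
    [[0,0,-0.03],[0,0,0],0.036],
    [[0,0,-0.055],[0,0,0],0.036],
    [[0,0,-0.085],[0,0,0],0.036],
    [[0,0,-0.12],[0,0,0],0.036]
  ]
}}

```text
time: 24.15
tool_pos: [0.4873, -0.1251, 0.1397]
tool_rot: [-3.141, 0.001, 0.267]
contact_force: [1.1, -0.9, 0.3]
opening: 0.0361
grip_force: 0.0
```

```bash
python3 - <<'E'
from h import *
go((.4397,.2733,.14),(.4397,.2733,.006))
E
```

```text
t 24.15 at [ 0.4873 -0.1251  0.1397] rot [-3.141e+00  9.000e-04  2.668e-01] open 0.0361 grip 0.0 F [ 1.1 -0.9  0.3]
[0.4397 0.2733 0.14  ] shift mm [ 5.920e+01 -3.969e+02 -1.000e-01] dist 401.0
[0.4397 0.2733 0.006 ] shift mm [1.00e-01 1.00e-01 1.34e+02] dist 134.0
```

{"name": "arm_command", "arguments": {
  "moves": [
    [[0.003,-0.02,0],[0,0,0],0.036],
    [[0.008,-0.05,0],[0,0,0],0.036],
    [[0.012,-0.08,0],[0,0,0],0.036],
    [[0.017,-0.11,0],[0,0,0],0.036],
    [[0.021,-0.14,0],[0,0,0],0.036]
  ]
}}

```text
time: 24.65
tool_pos: [0.471, 0.0163, 0.1393]
tool_rot: [3.141, -0.001, 0.267]
contact_force: [1.6, 0.1, -0.1]
opening: 0.0356
grip_force: 0.0
```

{"name": "arm_command", "arguments": {
  "moves": [
    [[0.005,-0.03,0],[0,0,0],0.036],
    [[0.009,-0.06,0],[0,0,0],0.036],
    [[0.014,-0.09,0],[0,0,0],0.036],
    [[0.018,-0.12,0],[0,0,0],0.036],
    [[0.022,-0.15,0],[0,0,0],0.036]
  ]
}}

```text
time: 25.15
tool_pos: [0.4526, 0.167, 0.1392]
tool_rot: [3.141, -0.001, 0.267]
contact_force: [-0.0, 0.2, -0.1]
opening: 0.0361
grip_force: 0.0
```

{"name": "arm_command", "arguments": {
  "moves": [
    [[0.005,-0.03,0],[0,0,0],0.036],
    [[0.009,-0.06,0],[0,0,0],0.036],
    [[0.013,-0.085,0],[0,0,0],0.036],
    [[0.0155,-0.1,0],[0,0,0],0.036],
    [[0.0162,-0.107,0],[0,0,0],0.036]
  ]
}}

```text
time: 25.65
tool_pos: [0.4401, 0.2743, 0.1388]
tool_rot: [3.142, -0.001, 0.268]
contact_force: [-0.1, -0.5, -0.3]
opening: 0.0362
grip_force: 0.0
```

{"name": "arm_command", "arguments": {
  "moves": [
    [[0,0,0.01],[0,0,0],0.036],
    [[0,0,0.035],[0,0,0],0.036],
    [[0,0,0.06],[0,0,0],0.036],
    [[0,0,0.08],[0,0,0],0.036],
    [[0,0,0.085],[0,0,0],0.036]
  ]
}}

```text
time: 26.15
tool_pos: [0.4389, 0.2713, 0.0509]
tool_rot: [3.141, 0.005, 0.265]
contact_force: [-0.2, 0.1, -0.3]
opening: 0.0361
grip_force: 0.0
```

{"name": "arm_command", "arguments": {
  "moves": [
    [[0,0,0],[0,0,0],0.036],
    [[0,0,0],[0,0,0],0.036],
    [[0,0,0],[0,0,0],0.036],
    [[0,0,0.005],[0,0,0],0.036],
    [[0,0,0.005],[0,0,0],0.036]
  ]
}}

```text
time: 26.65
tool_pos: [0.4401, 0.2732, 0.0483]
tool_rot: [3.141, 0.0, 0.267]
contact_force: [-0.7, 0.3, -0.1]
opening: 0.0363
grip_force: 0.0
```

```bash
python3 - <<'E'
from h import *
go((.4397,.2733,.006))
E
```

```text
t 26.65 at [0.4401 0.2732 0.0483] rot [3.1415e+00 1.0000e-04 2.6690e-01] open 0.0363 grip 0.0 F [-0.7  0.3 -0.1]
[0.4397 0.2733 0.006 ] shift mm [-0.4 -0.2 42.3] dist 42.0
```

{"name": "arm_command", "arguments": {
  "moves": [
    [[0,0,0.01],[0,0,0],0.036],
    [[0,0,0.022],[0,0,0],0.036],
    [[0,0,0.033],[0,0,0],0.036],
    [[0,0,0.04],[0,0,0],0.036],
    [[0,0,0.042],[0,0,0],0.036]
  ]
}}

```text
time: 27.15
tool_pos: [0.4395, 0.2729, 0.005]
tool_rot: [3.141, 0.002, 0.267]
contact_force: [-0.8, -0.0, -0.9]
opening: 0.0362
grip_force: 0.0
```

{"name": "arm_command", "arguments": {
  "moves": [
    [[0,0,0],[0,0,0],0.032],
    [[0,0,0],[0,0,0],0.028],
    [[0,0,0],[0,0,0],0.024],
    [[0,0,0],[0,0,0],0.021],
    [[0,0,0],[0,0,0],0.019]
  ],
  "squeeze": 15
}}

```text
time: 27.65
tool_pos: [0.4404, 0.2733, 0.0067]
tool_rot: [3.142, -0.001, 0.267]
contact_force: [-0.4, -0.3, -0.3]
opening: 0.0193
grip_force: 0.0
```

{"name": "arm_command", "arguments": {
  "moves": [
    [[0,0,0],[0,0,0],0.017],
    [[0,0,0],[0,0,0],0.014],
    [[0,0,0],[0,0,0],0.01],
    [[0,0,0],[0,0,0],0.01],
    [[0,0,0],[0,0,0],0.01]
  ]
}}

```text
time: 28.15
tool_pos: [0.4404, 0.2732, 0.0066]
tool_rot: [3.142, -0.0, 0.267]
contact_force: [0.2, 0.0, 4.4]
opening: 0.0174
grip_force: 15.0
```

{"name": "arm_command", "arguments": {
  "moves": [
    [[0,0,-0.01],[0,0,0],0.01],
    [[0,0,-0.03],[0,0,0],0.01],
    [[0,0,-0.06],[0,0,0],0.01],
    [[0,0,-0.09],[0,0,0],0.01],
    [[0,0,-0.11],[0,0,0],0.01]
  ]
}}

```text
time: 28.65
tool_pos: [0.4407, 0.2735, 0.1188]
tool_rot: [-3.141, -0.002, 0.267]
contact_force: [-1.0, -0.0, -0.3]
opening: 0.0174
grip_force: 15.0
```

```bash
python3 - <<'E'
from h import *
go((.4702,-.0574,.1155),(.4702,-.0574,.014))
E
```

```text
t 28.65 at [0.4407 0.2735 0.1188] rot [-3.1412e+00 -2.3000e-03  2.6690e-01] open 0.0174 grip 14.99987706542015 F [-1.  -0.  -0.3]
[ 0.4702 -0.0574  0.1155] shift mm [-58.8 327.    3.1] dist 332.0
[ 0.4702 -0.0574  0.014 ] shift mm [ -0.2   0.  101.5] dist 102.0
```

{"name": "arm_command", "arguments": {
  "moves": [
    [[-0.003,0.015,0],[0,0,0],0.01],
    [[-0.008,0.042,0],[0,0,0],0.01],
    [[-0.014,0.075,0],[0,0,0],0.01],
    [[-0.019,0.107,0],[0,0,0],0.01],
    [[-0.025,0.14,0],[0,0,0],0.01]
  ]
}}

```text
time: 29.15
tool_pos: [0.4521, 0.1296, 0.1154]
tool_rot: [-3.142, 0.002, 0.267]
contact_force: [1.2, -0.2, -1.6]
opening: 0.0175
grip_force: 15.0
```

{"name": "arm_command", "arguments": {
  "moves": [
    [[-0.006,0.033,0],[0,0,0],0.01],
    [[-0.012,0.065,0],[0,0,0],0.01],
    [[-0.018,0.098,0],[0,0,0],0.01],
    [[-0.023,0.125,0],[0,0,0],0.01],
    [[-0.027,0.15,0],[0,0,0],0.01]
  ]
}}

```text
time: 29.65
tool_pos: [0.4653, -0.0222, 0.1154]
tool_rot: [-3.141, 0.002, 0.266]
contact_force: [0.7, -0.0, -0.5]
opening: 0.0176
grip_force: 15.0
```

{"name": "arm_command", "arguments": {
  "moves": [
    [[-0.003,0.018,0],[0,0,0],0.01],
    [[-0.006,0.031,0],[0,0,0],0.01],
    [[-0.007,0.037,0],[0,0,0],0.01],
    [[-0.007,0.037,0.01],[0,0,0],0.01],
    [[-0.007,0.037,0.03],[0,0,0],0.01]
  ]
}}

```text
time: 30.15
tool_pos: [0.4701, -0.0576, 0.0864]
tool_rot: [3.14, -0.002, 0.267]
contact_force: [1.1, -0.4, 0.2]
opening: 0.0176
grip_force: 15.0
```

{"name": "arm_command", "arguments": {
  "moves": [
    [[0,0,0.02],[0,0,0],0.01],
    [[0,0,0.035],[0,0,0],0.01],
    [[0,0,0.05],[0,0,0],0.01],
    [[0,0,0.058],[0,0,0],0.01],
    [[0,0,0.06],[0,0,0],0.01]
  ]
}}

```text
time: 30.65
tool_pos: [0.4687, -0.0569, 0.0252]
tool_rot: [-3.14, 0.002, 0.268]
contact_force: [0.2, 0.0, -0.3]
opening: 0.0175
grip_force: 15.0
```

{"name": "arm_command", "arguments": {
  "moves": [
    [[0,0,0.001],[0,0,0],0.01],
    [[0,0,0.003],[0,0,0],0.01],
    [[0,0,0.005],[0,0,0],0.01],
    [[0,0,0.006],[0,0,0],0.01],
    [[0,0,0.006],[0,0,0],0.01]
  ]
}}

```text
time: 31.15
tool_pos: [0.4696, -0.0578, 0.0205]
tool_rot: [3.141, -0.0, 0.267]
contact_force: [-0.6, 0.2, -0.6]
opening: 0.0172
grip_force: 15.0
```

```bash
python3 - <<'E'
from h import *
go((.4702,-.0574,.0146))
E
```

```text
t 31.15 at [ 0.4696 -0.0578  0.0205] rot [ 3.1414e+00 -2.0000e-04  2.6670e-01] open 0.0172 grip 14.999988377094269 F [-0.6  0.2 -0.6]
[ 0.4702 -0.0574  0.0146] shift mm [ 0.7 -0.3  5.9] dist 6.0
```

Lower it, release, lift, and swing back clear of the tray for a check picture.

{"name": "arm_command", "arguments": {
  "moves": [
    [[0.0005,0,0.002],[0,0,0],0.01],
    [[0.0005,0,0.004],[0,0,0],0.01],
    [[0.0005,0,0.005],[0,0,0],0.01],
    [[0.0005,0,0.006],[0,0,0],0.01],
    [[0.0005,0,0.006],[0,0,0],0.01]
  ]
}}

```text
time: 31.65
tool_pos: [0.47, -0.0577, 0.0145]
tool_rot: [3.142, 0.0, 0.267]
contact_force: [-0.0, 0.0, 2.3]
opening: 0.0174
grip_force: 15.0
```

{"name": "arm_command", "arguments": {
  "moves": [
    [[0,0,0],[0,0,0],0.016],
    [[0,0,0],[0,0,0],0.02],
    [[0,0,0],[0,0,0],0.024],
    [[0,0,0],[0,0,0],0.028],
    [[0,0,0],[0,0,0],0.028]
  ]
}}

```text
time: 32.15
tool_pos: [0.4701, -0.0577, 0.0143]
tool_rot: [3.141, 0.0, 0.267]
contact_force: [0.3, 0.5, -0.1]
opening: 0.028
grip_force: 0.0
```

{"name": "arm_command", "arguments": {
  "moves": [
    [[0,0,-0.01],[0,0,0],0.028],
    [[0,0,-0.03],[0,0,0],0.028],
    [[0,0,-0.055],[0,0,0],0.028],
    [[0,0,-0.085],[0,0,0],0.028],
    [[0,0,-0.12],[0,0,0],0.028]
  ]
}}

```text
time: 32.65
tool_pos: [0.4695, -0.0575, 0.1357]
tool_rot: [-3.141, 0.001, 0.267]
contact_force: [0.2, -0.2, 0.4]
opening: 0.0277
grip_force: 0.0
```

{"name": "arm_command", "arguments": {
  "moves": [
    [[0,-0.02,-0.01],[0,0,0],0.028],
    [[0,-0.05,-0.02],[0,0,0],0.028],
    [[0,-0.085,-0.03],[0,0,0],0.028],
    [[0,-0.12,-0.03],[0,0,0],0.028],
    [[0,-0.155,-0.03],[0,0,0],0.028]
  ]
}}

```text
time: 33.15
tool_pos: [0.4288, 0.093, 0.1655]
tool_rot: [3.141, -0.002, 0.266]
contact_force: [1.0, 0.6, -0.2]
opening: 0.0281
grip_force: 0.0
```

{"name": "arm_command", "arguments": {
  "moves": [
    [[0.005,-0.03,0],[0,0,0],0.028],
    [[0.01,-0.06,0],[0,0,0],0.028],
    [[0.015,-0.08,0],[0,0,0],0.028],
    [[0.015,-0.08,0],[0,0,0],0.028],
    [[0.015,-0.08,0],[0,0,0],0.028]
  ]
}}

```text
time: 33.65
tool_pos: [0.4224, 0.1729, 0.1648]
tool_rot: [3.141, -0.0, 0.268]
contact_force: [0.4, 0.2, -0.5]
opening: 0.0282
grip_force: 0.0
```

```bash
python3 - <<'E'
from h import *
import cv2
go()
t=robot.read_camera("top")[:,:,::-1];s=robot.read_camera("side")[:,:,::-1]
a=cv2.resize(t[170:260,285:430],(800,497),interpolation=cv2.INTER_CUBIC)
m=robot.camera_model("top")
for p,h in (((.5234,-.2602),.066),((.5058,-.1927),.056),((.4880,-.1252),.048),((.4702,-.0574),.04)):
    x=m["R"]@np.array([*p,h])+m["t"];u=m["fx"]*x[0]/x[2]+m["cx"];v=m["fy"]*x[1]/x[2]+m["cy"]
    cv2.circle(a,(int((u-285+.5)*800/145),int((v-170+.5)*800/145)),3,(0,0,255),-1)
cv2.imwrite("pics/f1.png",a)
cv2.imwrite("pics/f2.png",s); cv2.imwrite("pics/f3.png",t)
E
```

```text
t 33.65 at [0.4224 0.1729 0.1648] rot [ 3.1411e+00 -2.0000e-04  2.6810e-01] open 0.0282 grip 0.0 F [ 0.4  0.2 -0.5]
```

View pics/f1.png

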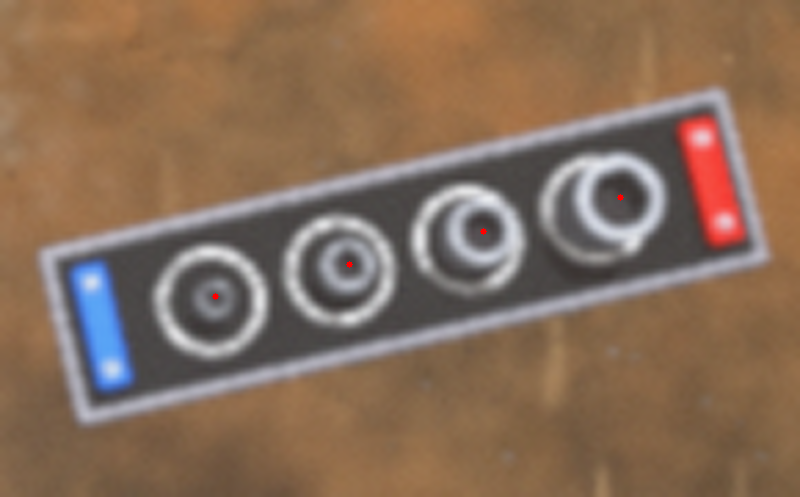

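View pics/f2.png

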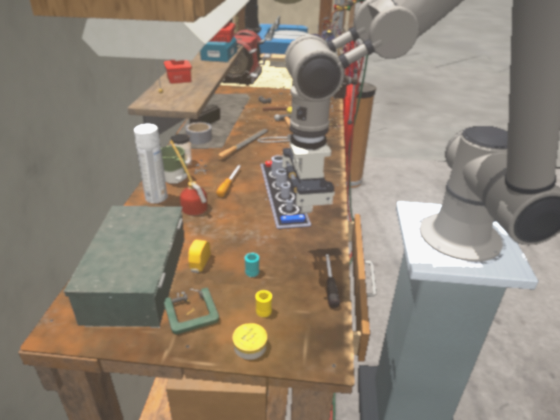

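The top crop shows all four sockets upright, with rims on the predicted centres at (620,198), (483,231), (349,265) and (215,297), within about 1 mm. The order runs from largest at red to smallest at blue. In the side view the tin (250,341), tape (200,255), screwdriver (333,285) and look-alikes have not moved, and the gripper is clear.

```bash
python3 -c "
from cell import robot
print(robot.hand_in())"
```

```text
the job is handed in; nothing more can be done
None
```

All four sockets stand upright in their rings, largest by the red block to smallest by the blue, with nothing else moved; I handed the job in at about 34 s.

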